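Set up the tubing reel stand: kickstand down, then hold the frame upright

ROBOT

A 6-joint arm with a two-finger parallel gripper is mounted at the origin on the work surface. World frame = base frame: x ahead of the robot, y to its left, z up, the work surface at z = 0. Lengths are in mm, angles in rad, forces in N, time in s.
With the tool pointing down it reaches from about 350 to 975 mm from the base axis. Payload 7.1 kg.
Tool frame: the origin (TCP) lies between the finger pads; the fingertips stand 17 mm ahead of it and the grasp point (between the pads) lies 2 mm behind it; z points along the fingers, y is the line along which they close (so a half turn about z gives the same grasp; the last joint's range is limited). The gripper opens to 88 mm and grips with 3 to 60 N. Pads are 20 mm wide; open, the fingers measure 115 mm over their backs; the gripper's body (75 mm by 178 mm) begins 61 mm behind the grasp point.
Start: joints at [-1.176, 0.423, 1.63, -0, 1.089, -0.019], TCP at [251.322, -572.225, 239.675] pointing down, gripper open.
Joint ranges: [-3, 3], [-0.9, 2.11], [0.09, 2.58], [-1.31, 4.45], [0.11, 2.69], [-2.54, 2.54]. Speed limits (rad/s): [2.39, 2.39, 3.01, 3.14, 3.14, 3.14].

INTERFACE

Orientations are given as a rotation vector (axis times angle).
In Python, from workcell import ctrl gives the robot as it stands.
- The arm moves only by the tool inch_along, called after ">>>" as name(argument=value, ...) on one line, values as JSON. Schema: {"type":"object","properties":{"increments":{"type":"string"},"finger_gap":{"type":"number"},"only":{"type":"string"},"quiet":{"type":"boolean"},"lines":{"type":"string"}},"required":["increments"],"additionalProperties":false}. increments is a string of 1 to 5 rows, one to a line, with the numbers parted by spaces; each row has 6 numbers: dx, dy, dz in cm, then a rotation vector rx, ry, rz in units of 0.2 rad; each row shifts and turns the commanded pose from where the row before left it, along the tool's axes as they then stand; what a row does not reach is not made up. A row lasts 1/12 s, in which the tool goes at most 41.7 mm and 0.125 rad, less where a joint would pass 70% of its speed; a pose out of reach is approached as far as the arm can. finger_gap is the finger opening in mm, set as the call begins (left out keeps the last). The fingers move at their own pace and stop on an object; the grip force is fixed at half the most. Time passes only in rows, so rows that do not move let the fingers close. The tool returns the time, the measured TCP pose, the force, the opening and the grip force at its end. only (a regular expression) keeps the lines of the reply that match it, lines (a string "A,B") keeps lines A to B, and quiet returns only ok. Input that does not fit is refused with a message, and nothing moves.
- ctrl.get_obs(): the state, without advancing time (a new reading comes with each control period).
- ctrl.get_image(name): name is "side" or "top"; returns a dict with "img" (400x640x3 uint8, red, green, blue), "fx", "fy", "cx", "cy" (pixels), "k1" (the pictures are not rectified: a ray, as slopes to the right and down, at radius r is drawn at 1 + k1 r^2 times it, then the intrinsics apply), "R" (3x3) and "t" (3): a world point X has camera coordinates R X + t. Camera axes: x right, y down, z forward; pixel columns grow to the right and rows downward; lengths in mm; the calibration is good to about 2 mm. A picture is of the moment at which its call begins. There is no depth.
- ctrl.close_job(): hands the job in; it is judged then, once.
The state is a dict: "t": time; "qpos": joint angles; "qvel": joint speeds; "joint_torque": joint torques, N m; "ee_pos": TCP position; "orientation": TCP orientation; "ft_force": force on the tool from outside, world axes, zero at the start; "moment": the same for the moment, N m; "width": finger opening in mm; "grasp_force": force on a finger pad.
Only numpy, scipy, OpenCV 4.12 (cv2) and the standard library are available. Lean on these libraries where they do the work, as an engineer would, in place of code of your own. Each camera call takes 0.05 s, during which the arm holds its last target. There are 200 camera calls.

TASK

The folded tubing-reel stand lies on its empty reel: flip its yellow kickstand over centre until it snaps down against its stop. Then take the stand by its top rail, tip it up onto its two rubber feet and hold it upright, not leaning back on the kickstand and not tipping forward, so that I can adjust the kickstand's foot. Finish while still gripping it like that, and leave the other things on the bench alone.

Things in the scene. Friction and masses are not known exactly. Their poses are not given: they have to be found in the camera images.
- stand: Loose blue reel stand: inverted U of 16 mm tube, 186 wide, 258 tall, on two ball feet. Origin: bench level midway between the feet when upright; z up the uprights, +x reel side (front), -x kickstand side (back), y along the rails. It starts lying pitched forward 64 deg on its feet and reel rim, kickstand on top, top rail 113 mm up. About 0.8 kg; it lies still while the kickstand is worked.
- kickstand (a joint): Angle of the kickstand (rad). 0: folded, pointing up along the uprights; it grows as the leg swings out backwards (-x of the stand) and down; 2.25: on its stop, pointing down and back. A spring pushes it away from the middle (1.125) to the nearer end with about 0.2 N m (2 N at the leg's end), so past the middle it snaps down when let go.
- kickstand_hinge (a point): Pivot of the kickstand, in the stand's frame 92 mm up and 20 mm behind (-x) the tubes' plane, on the stand's middle; axis along the stand's y.
- kickstand_foot (a point): Centre of the 16 mm round black rubber foot ending the kickstand, 105 mm from the pivot. The leg is a yellow 10 mm round rod, slippery to pinch; the foot can be pinched and turns between the pads. Folded, it lies 20 mm behind the tubes' plane, free for 70 mm to either side (y); under it are the 12 mm hub tube, 155 mm up, and, 36 mm off, the reel.
- top_rail (a point): Middle of the top rail's axis, 250 mm up the stand's z: a 16 mm round tube along the stand's y, straight and free for 64 mm to either side. It can turn in the grip as the stand is tipped up. Upright, let go, the stand falls forward onto its reel; leaned back about 10 deg it rests on the kickstand. Centre of mass about 93 mm up, 4 mm in front of the feet.
- foot_left (a point): Centre of the rubber foot on the stand's +y side; 10 mm above the bench while that foot stands on it.
- foot_right (a point): Centre of the rubber foot on the stand's -y side (85 mm from the middle); 10 mm above the bench while that foot stands on it.
- hub (a point): Middle of the white empty reel (110 mm diameter, its flanges 16 to 54 mm in front of the tubes' plane), which spins freely about the stand's x axis, 155 mm up; a black nut ends its axle 65 mm in front.
- wash_bottle: White closed plastic bottle with blue cap, 62 mm diameter, 165 mm tall; origin under its centre. Leave alone.
- sample_jar: Amber glass jar with black cap, 64 mm diameter, 85 mm tall; origin under its centre. Leave alone.
- beaker: Steel beaker, 68 mm diameter, 85 mm tall; origin under its centre. Leave alone.
- spare_reel: Green empty reel lying flat, 110 mm diameter, 38 mm tall; origin under its centre. Leave alone.
- wrench: Wrench lying flat, 150 mm long; origin at its middle. Leave alone.
- union: Brass pipe union standing on end, 28 mm across, 40 mm tall; origin under its centre. Leave alone.
- parts_tray: Heavy open steel tray with fittings, 160 x 220 x 35 mm; origin under its centre. Leave alone.

How it is judged (in metres and radians):
On the way, in this order (a step that is already met when the one before it is completed fails the run):
1. the kickstand is over centre and down on its stop while the stand still lies (value of joint kickstand above 2.1 rad and angle between stand's own z axis and vertical above 0.5 rad), for 0.2 s.
2. the stand is upright on its feet, kickstand down and clear of the bench, gripped (angle between stand's own z axis and vertical below 0.1 rad and height (world z) of each of foot_left, foot_right below 0.015 m and value of joint kickstand above 2.1 rad and height (world z) of kickstand_foot above 0.011 m and contact force between the fingers and stand above 2 N), for 0.3 s.
At the end, for the whole second after the job is handed in: Kickstand down (above 2.1 rad), its foot clear of the bench (centre above 11 mm); stand within 0.10 rad of upright, at rest, both feet on the bench (centres below 15 mm), gripped by the fingers (over 2 N), at the program's end and through the second after (all of step 2 and linear speed of stand below 0.03 m/s); the arm keeps its last pose, push and grip.
It fails at once if another thing on the bench is shifted by more than 30 mm (distance of any of wash_bottle, sample_jar, beaker, spare_reel, wrench, union, parts_tray from where it was at the start of the episode above 0.03 m).
It fails at once if the bottle, jar, beaker or union is knocked over (angle between any of wash_bottle, sample_jar, beaker, union's own z axis and vertical above 0.5 rad).
It also fails if it takes over 51 s, if anything falls off the work surface, if the arm or the gripper's body presses on something with over 40 N, if the wrist force passes 120 N, or if a joint passes its speed limit or range.

## Working session

There is one attempt and no reset: what is moved stays moved. The work goes in short steps, Python scripts to look and compute and a tool call to move; the robot and the scene stay as the last step left them, time stands still between calls to the robot, and variables do not carry over. Pictures are saved under pics/ and viewed, at most 10 in all, crops included, and the job is handed in when it is done.

```bash
ls; mkdir -p pics
```

Run:
```python
from workcell import ctrl
import cv2
for n in("side","top"):
    d=ctrl.get_image(n); cv2.imwrite(f"pics/{n}0.png",d["img"][:,:,::-1])
    print(n,{k:d[k] for k in d if k!="img"})
o=ctrl.get_obs();print(o)
```

```text
pics
workcell.py
side {'fx': 400.96233188870855, 'fy': 400.96233188870855, 'cx': 312.7758024022279, 'cy': 200.7277527265443, 'k1': 6.322931244091053e-05, 'R': array([[-0.93871729, -0.34397607,  0.02214286],
       [-0.25801432,  0.65862347, -0.70685482],
       [ 0.22855734, -0.66925002, -0.70701199]]), 't': array([ 542.87213341,  178.26238954, 1253.32412345])}
top {'fx': 370.22887213252193, 'fy': 370.22887213252193, 'cx': 323.95931888841665, 'cy': 199.99522650170087, 'k1': -0.08504299543079724, 'R': array([[-0.0284487 , -0.9994301 , -0.01816967],
       [-0.99383499,  0.03022868, -0.1066688 ],
       [ 0.10715725,  0.01502307, -0.99412858]]), 't': array([ 115.2927343 ,  584.45403377, 1375.35807773])}
{'t': 0.1, 'qpos': array([-1.17597966e+00,  4.23724909e-01,  1.63061449e+00, -1.31000438e-06,
        1.08857335e+00, -1.89867044e-02]), 'qvel': array([-0.00013413, -0.0007732 , -0.00250977,  0.00026046, -0.00050082,
        0.00067174]), 'joint_torque': array([ 1.08328470e-03, -5.45615602e+01, -2.74322927e+01,  6.45357370e-02,
        1.87801552e-02, -2.38720548e-05]), 'ee_pos': array([ 251.15805163, -571.79872656,  239.00371708]), 'orientation': array([-3.07331985e+00, -6.45107727e-01,  3.89001294e-04]), 'ft_force': array([ 0.5676962 ,  0.34530401, -0.56876316]), 'moment': array([-0.02592101,  0.01282511,  0.01179223]), 'grasp_force': 0.0, 'width': 87.535469571643}
```
View pics/side0.png

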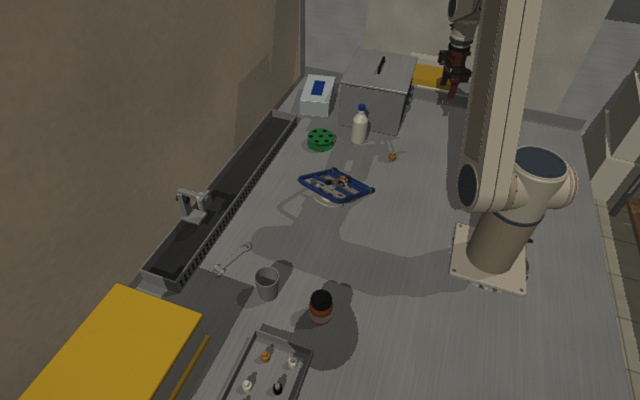

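View pics/top0.png

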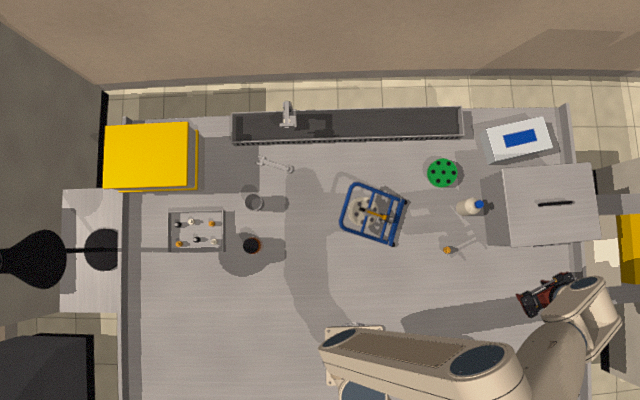

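Top view: stand about (373,213), its dark feet to the right (world −y) and its top rail to the left. The bottle is at (468,206) and the union at (448,250). In the side view the stand is at (336,187). I'll zoom in.

Run:
```python
import cv2,numpy as np
t=cv2.imread("pics/top0.png")[170:260,320:425]; s=cv2.imread("pics/side0.png")[155:215,285:390]
a=cv2.resize(t,None,fx=6,fy=6,interpolation=cv2.INTER_CUBIC)
b=cv2.resize(s,None,fx=7,fy=7,interpolation=cv2.INTER_CUBIC)
cv2.imwrite("pics/ct.png",a);cv2.imwrite("pics/cs.png",b)
```

View pics/ct.png

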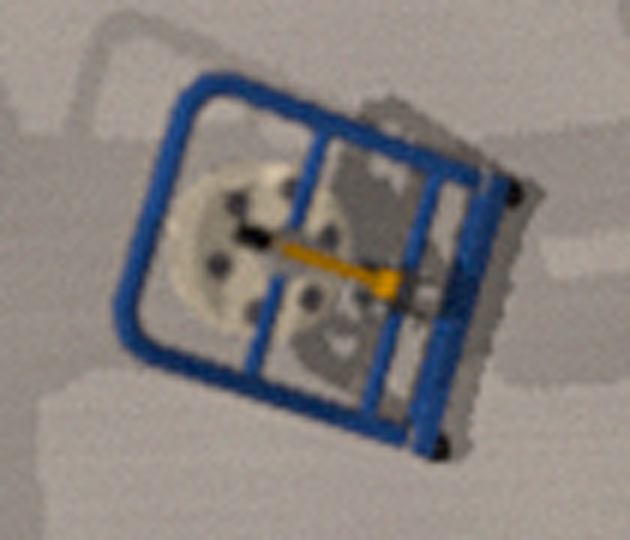

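View pics/cs.png

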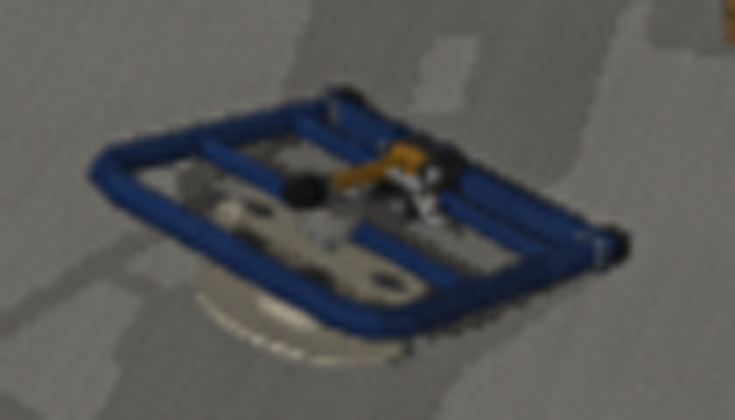

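Top crop: feet at about (405.5,202) and (393.3,244.5) in full-image pixels, kickstand foot at (362,209.5), hinge at (385,217.5), rail middle near (344,202–203). The side crop shows the same things. Next I'll turn these into positions.

Create h.py:
```python
import numpy as np,cv2
from workcell import ctrl
def cam(n):
    d=ctrl.get_image(n); d["n"]=n; return d
def KD(d): return np.array([[d["fx"],0,d["cx"]],[0,d["fy"],d["cy"]],[0,0,1.]]),np.array([d["k1"],0,0,0,0.])
def ray(d,px,z):
    K,D=KD(d); u=cv2.undistortPoints(np.array([[px]],float),K,D)[0,0]
    v=d["R"].T@np.array([*u,1]); c=-d["R"].T@d["t"]
    return c+v*(z-c[2])/v[2]
def proj(d,X):
    K,D=KD(d); r,_=cv2.Rodrigues(d["R"])
    return cv2.projectPoints(np.array(X,float).reshape(-1,3),r,d["t"],K,D)[0][:,0]
# stand frame from foot midpoint m (xy), forward yaw a, pitch th -> world
def stand(m,a,th,P):
    f=np.array([np.cos(a),np.sin(a),0]);y=np.array([-np.sin(a),np.cos(a),0]);u=np.array([0,0,1.])
    X=np.cos(th)*f-np.sin(th)*u; Z=np.sin(th)*f+np.cos(th)*u
    P=np.array(P,float).reshape(-1,3)-[0,0,10]
    return np.array([m[0],m[1],10])+P@np.array([X,y,Z])
```

Run:
```python
from h import *
T=cam("top");S=cam("side")
q=lambda x,y:(320+x/6-.4,170+y/6-.4)
s=lambda x,y:(285+x/7-.4,155+y/7-.4)
for n,p,ps,z in[("fA",q(514,193),s(345,98),10),("fB",q(441,448),s(620,245),10),("kf",q(254,237),s(305,188),110),("rail",q(155,213),s(235,250),113),("hinge",q(388,284),s(405,155),64),]:
    print(n,ray(T,p,z).round(1),ray(S,ps,z).round(1))
A=(ray(T,q(514,193),10)+ray(S,s(345,98),10))/2;B=(ray(T,q(441,448),10)+ray(S,s(620,245),10))/2
m=(A+B)/2;d=A-B;print("dist",np.linalg.norm(d))
a=np.arctan2(d[1],d[0])+np.pi/2
print("m",m,"yaw",a)
for sg in(a,):
    W=stand(m,sg,np.radians(64.4),[[0,0,250],[-20,0,92],[-20,0,197],[0,85,10],[0,-85,10],[0,0,155]])
    print(W.round(1)); print((proj(T,W)-[319.6,169.6])*6); print((proj(S,W)-[284.6,154.6])*7)
```

```text
fA [ 573.6 -215.3   10. ] [ 573.9 -220.7   10. ]
fB [ 412.1 -160.6   10. ] [ 405.7 -162.    10. ]
kf [542.3 -38.  110. ] [540.5 -37.5 110. ]
rail [558.2  20.6 113. ] [556.   17.6 113. ]
hinge [ 514.5 -123.5   64. ] [ 515.5 -128.2   64. ]
dist 174.31133564385254
m [ 491.30003176 -189.63467128   10.        ] yaw 1.2397032395897125
[[ 561.7   15.   113.7]
 [ 512.5 -127.9   63.5]
 [ 543.3  -38.3  108.8]
 [ 410.9 -162.    10. ]
 [ 571.7 -217.3   10. ]
 [ 533.8  -66.    72.7]]
[[164.16588566 206.85454227]
 [395.14144813 286.96529604]
 [254.24765965 235.51260687]
 [443.26981543 449.78733063]
 [517.22019602 195.83042416]
 [294.97328185 254.49123923]]
[[225.43073381 242.22563866]
 [410.32896252 157.69200979]
 [299.76370463 187.25020177]
 [610.09491473 242.4319314 ]
 [346.90168897 102.74411344]
 [332.79131985 211.55160597]]
```

The rows are not in the units I measure in: shifts go in cm and turns go in units of 0.2 rad. I convert before sending: 30 mm is 3, -23.3 mm is -2.33.

>>> inch_along(increments="3 -2.33 0 0 0 0\n3 -2.33 0 0 0 0\n3 -2.33 0 0 0 0\n3 -2.33 0 0 0 0\n3 -2.33 0 0 0 0", finger_gap=50)

```text
t: 0.62
ee_pos: [342.2, -403.6, 239.5]
orientation: [-3.075, -0.644, 0.0]
ft_force: [0.5, -0.3, 0.5]
width: 58.0
grasp_force: 0.0
```

To row units: 30 mm is 3, -23.3 mm is -2.33.

>>> inch_along(increments="3 -2.33 0 0 0 0\n3 -2.33 0 0 0 0\n3 -2.33 0 0 0 0\n3 -2.33 0 0 0 0\n3 -2.33 0 0 0 0")

```text
t: 1.03
ee_pos: [432.8, -236.5, 239.7]
orientation: [3.075, 0.645, 0.0]
ft_force: [1.1, 0.1, 0.3]
width: 50.1
grasp_force: 0.0
```

>>> inch_along(increments="3 -2.33 0 0 0 0\n3 -2.33 0 0 0 0\n3 -2.33 0 0 0 0\n3 -2.33 0 0 0 0\n3 -2.33 0 0 0 0")

```text
t: 1.45
ee_pos: [523.3, -69.4, 239.7]
orientation: [3.075, 0.645, 0.0]
ft_force: [0.8, -1.1, -0.4]
width: 50.1
grasp_force: 0.0
```

To row units: -0.12 rad is -0.6.

>>> inch_along(increments="0 0 0 0 0 -0.6\n0 0 0 0 0 -0.6\n0 0 0 0 0 -0.6\n0 0 0 0 0 -0.6\n0 0 0 0 0 -0.6")

```text
t: 1.87
ee_pos: [522.7, -71.0, 239.5]
orientation: [-2.741, -1.534, 0.0]
ft_force: [-0.4, -0.3, -0.3]
width: 50.1
grasp_force: 0.0
```

To row units: -0.12 rad is -0.6.

>>> inch_along(increments="0 0 0 0 0 -0.6\n0 0 0 0 0 -0.6\n0 0 0 0 0 0")

```text
t: 2.12
ee_pos: [522.7, -71.2, 239.6]
orientation: [-2.54, -1.848, 0.0]
ft_force: [0.4, 0.6, -0.2]
width: 49.9
grasp_force: 0.0
```

Run:
```python
from h import *
from scipy.spatial.transform import Rotation as Ro
o=ctrl.get_obs();R=Ro.from_rotvec(o["orientation"]).as_matrix()
print(o["ee_pos"],R.round(3),o["qpos"].round(2))
print(R.T@(np.array([542,-38,111])-o["ee_pos"]))
```

```text
[522.6832029  -71.24381636 239.57543931] [[ 0.308  0.952 -0.   ]
 [ 0.952 -0.308  0.   ]
 [-0.    -0.    -1.   ]] [-0.16  0.28  1.84 -0.    1.02  0.15]
[ 37.5810555    8.1868917  128.57127456]
```

>>> inch_along(increments="1.88 0.41 2 0 0 0\n1.88 0.41 3 0 0 0\n0 0 3 0 0 0\n0 0 3 0 0 0\n0 0 0 0 0 0")

```text
t: 2.53
ee_pos: [538.7, -37.5, 124.8]
orientation: [-2.542, -1.836, 0.011]
ft_force: [-2.0, 0.8, 0.3]
width: 49.9
grasp_force: 0.0
```

Run:
```python
from h import *
d=cam("side");o=ctrl.get_obs();print(o["ee_pos"])
cv2.imwrite("pics/s1.png",cv2.resize(d["img"][120:215,285:390,::-1],None,fx=6,fy=6,interpolation=cv2.INTER_CUBIC))
```

```text
[540.1009694  -37.76006575 127.23750302]
```

View pics/s1.png

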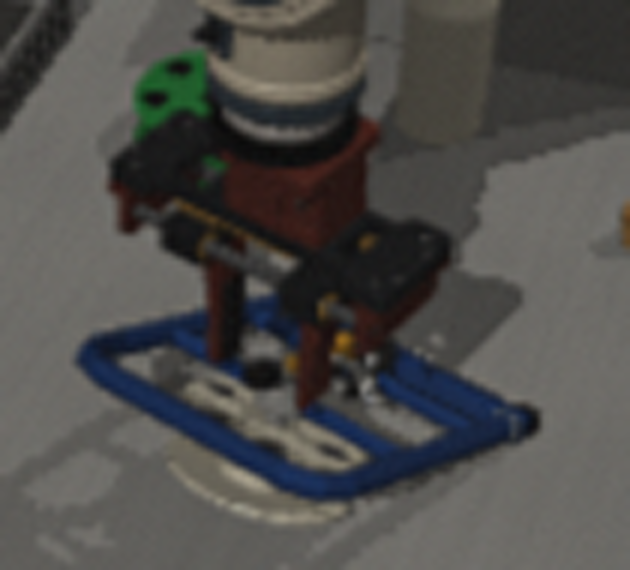

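The side crop shows the foot at (265,372), between the fingers at (222,355) and (312,400), so it's straddled. Now go down and pinch.

To row units: 9 mm is 0.9, 1 mm is 0.1.

>>> inch_along(increments="0.1 0.1 0.9 0 0 0\n0.1 0 1 0 0 0\n0 0 0 0 0 0")

```text
t: 2.83
ee_pos: [544.1, -36.5, 110.5]
orientation: [2.545, 1.842, 0.0]
ft_force: [0.6, 0.5, 0.1]
width: 49.9
grasp_force: 0.0
```

>>> inch_along(increments="0 0 0 0 0 0\n0 0 0 0 0 0\n0 0 0 0 0 0\n0 0 0 0 0 0\n0 0 0 0 0 0", finger_gap=5)

```text
t: 3.25
ee_pos: [544.1, -36.6, 111.1]
orientation: [2.544, 1.843, 0.001]
ft_force: [-0.3, -0.1, 0.2]
width: 20.0
grasp_force: 0.0
```

>>> inch_along(increments="0 0 0 0 0 0\n0 0 0 0 0 0")

```text
t: 3.42
ee_pos: [544.1, -36.5, 110.9]
orientation: [2.544, 1.843, 0.001]
ft_force: [0.1, 0.2, 1.3]
width: 14.5
grasp_force: 30.0
```

To row units: -11.5 mm is -1.15, -10.8 mm is -1.08.

>>> inch_along(increments="-0.65 0 -1.15 0 0 0\n-0.78 0 -1.07 0 0 0\n-0.94 0 -0.98 0 0 0\n-1.08 0 -0.87 0 0 0\n0 0 0 0 0 0")

```text
t: 3.83
ee_pos: [533.1, -71.4, 153.5]
orientation: [2.544, 1.84, 0.002]
ft_force: [-1.7, 1.1, -0.9]
width: 14.4
grasp_force: 30.0
```

>>> inch_along(increments="-1.2 0 -0.72 0 0 0\n-1.24 0 -0.55 0 0 0\n-1.32 0 -0.38 0 0 0\n-1.36 0 -0.21 0 0 0\n0 0 0 0 0 0")

```text
t: 4.25
ee_pos: [516.7, -120.2, 170.9]
orientation: [2.545, 1.84, 0.0]
ft_force: [-2.0, 1.3, 7.5]
width: 14.2
grasp_force: 30.0
```

To row units: -13.7 mm is -1.37, -13.4 mm is -1.34.

>>> inch_along(increments="-1.37 0 -0.03 0 0 0\n-1.37 0 0.15 0 0 0\n-1.34 0 0.33 0 0 0\n-1.27 0 0.5 0 0 0\n0 0 0 0 0 0")

```text
t: 4.67
ee_pos: [500.1, -171.4, 160.6]
orientation: [2.544, 1.84, -0.001]
ft_force: [-2.3, -2.1, 7.9]
width: 14.3
grasp_force: 30.0
```

Run:
```python
from h import *
d=cam("side")
cv2.imwrite("pics/s2.png",cv2.resize(d["img"][110:215,285:390,::-1],None,fx=5,fy=5,interpolation=cv2.INTER_CUBIC))
```

```text
(no output)
```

View pics/s2.png

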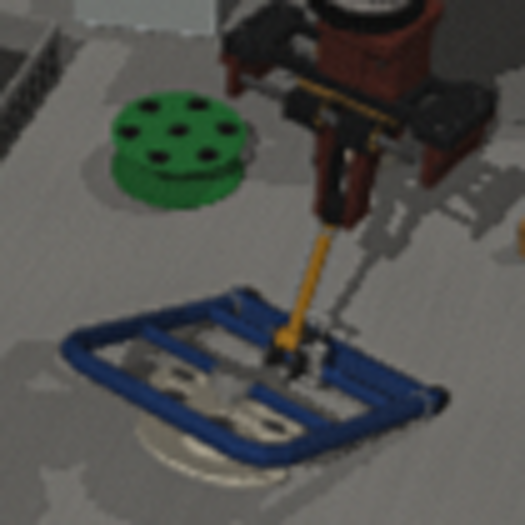

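The leg (yellow, (325,235)→(290,340)) is still pinched and past vertical toward the feet. Release it.

To row units: -40 mm is -4, -20 mm is -2.

>>> inch_along(increments="0 0 0 0 0 0\n0 0 0 0 0 0\n0 0 0 0 0 0\n0 0 -2 0 0 0\n0 0 -4 0 0 0", finger_gap=40)

```text
t: 5.13
ee_pos: [497.7, -167.6, 216.9]
orientation: [-2.538, -1.839, 0.008]
ft_force: [1.4, 0.9, 0.9]
width: 39.4
grasp_force: 0.0
```

Run:
```python
from h import *
T=cam("top");S=cam("side")
print(ctrl.get_obs()["ee_pos"])
cv2.imwrite("pics/s3.png",np.hstack([cv2.resize(d[:,:,::-1],(400,400),interpolation=cv2.INTER_CUBIC) for d in (T["img"][165:260,325:420],S["img"][120:215,285:380])]))
W=stand([491,-189],1.245,np.radians(64.4),[[0,0,250],[-20-105*np.sin(2.25),0,92+105*np.cos(2.25)],[0,85,10],[0,-85,10]])
print(W.round(1),((proj(T,W)-[325,165])*400/95).round(),((proj(S,W)-[285,120])*400/95+[400,0]).round())
```

```text
[ 503.53160408 -169.69700447  225.07123917]
[[ 560.3   16.1  113.7]
 [ 481.6 -216.9  108.6]
 [ 410.5 -161.8   10. ]
 [ 571.5 -216.2   10. ]] [[ 91. 166.]
 [369. 251.]
 [288. 336.]
 [339. 157.]] [[535. 293.]
 [715. 145.]
 [766. 292.]
 [607. 208.]]
```

View pics/s3.png

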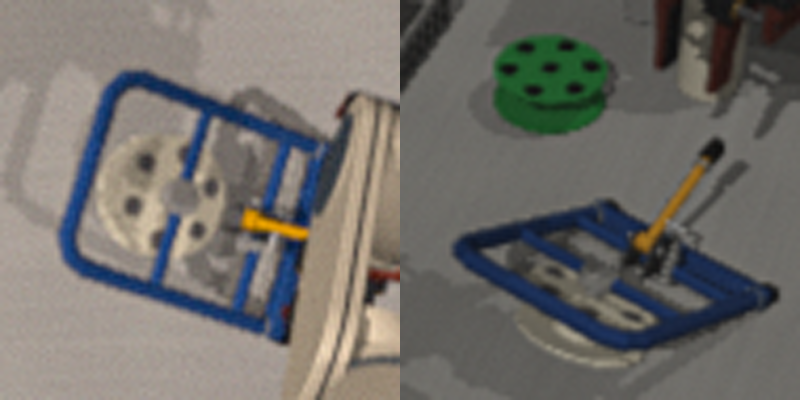

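The side half shows the kickstand down on its stop, with its foot at about (713,148) where predicted. The stand hasn't moved. Now go over the rail and turn 90°.

To row units: -0.8 mm is -0.08, 38.5 mm is 3.85.

>>> inch_along(increments="3.85 -0.08 0 0 0 0\n3.85 -0.08 0 0 0 0\n3.85 -0.08 0 0 0 0\n3.85 -0.08 0 0 0 0\n3.85 -0.08 0 0 0 0")

```text
t: 5.65
ee_pos: [556.8, 17.2, 220.0]
orientation: [-2.544, -1.843, 0.0]
ft_force: [1.0, -1.6, -0.4]
width: 40.0
grasp_force: 0.0
```

To row units: 0.12 rad is 0.6.

>>> inch_along(increments="0 0 0 0 0 0.6\n0 0 0 0 0 0.6\n0 0 0 0 0 0.6\n0 0 0 0 0 0.6\n0 0 0 0 0 0.6")

```text
t: 6.07
ee_pos: [556.5, 15.8, 219.7]
orientation: [-2.978, -1.001, 0.001]
ft_force: [-0.5, 0.1, -0.2]
width: 40.0
grasp_force: 0.0
```

To row units: 0.12 rad is 0.6.

>>> inch_along(increments="0 0 0 0 0 0.6\n0 0 0 0 0 0.6\n0 0 0 0 0 0.6\n0 0 0 0 0 0.6\n0 0 0 0 0 0.6")

```text
t: 6.48
ee_pos: [556.5, 15.6, 219.7]
orientation: [3.141, 0.076, -0.001]
ft_force: [-0.4, -0.3, 0.4]
width: 40.2
grasp_force: 0.0
```

To row units: 0.12 rad is 0.6.

>>> inch_along(increments="0 0 0 0 0 0.6\n0 0 0 0 0 0.6\n0 0 0 0 0 0.6\n0 0 0 0 0 0.05\n0 0 0 0 0 0", finger_gap=34)

```text
t: 6.9
ee_pos: [556.5, 15.5, 219.9]
orientation: [3.103, -0.49, -0.001]
ft_force: [-0.9, -0.2, 0.1]
width: 33.6
grasp_force: 0.0
```

Run:
```python
from h import *
from scipy.spatial.transform import Rotation as Ro
o=ctrl.get_obs();R=Ro.from_rotvec(o["orientation"]).as_matrix()
print(o["ee_pos"],R.round(3),o["qpos"].round(2),o["width"])
print(R.T@(np.array([559.5,16,113])-o["ee_pos"]))
```

```text
[556.50111915  15.49290606 219.9308773 ] [[ 0.951 -0.308 -0.001]
 [-0.308 -0.951 -0.   ]
 [-0.001  0.    -1.   ]] [ 0.01  0.35  1.8  -0.    1.    1.89] 33.63562298820713
[  2.75669586  -1.42844008 106.92905656]
```

To row units: 1 mm is 0.1, 30 mm is 3.

>>> inch_along(increments="0.1 -0.05 3 0 0 0\n0.1 -0.05 3 0 0 0\n0.1 0 2.7 0 0 0\n0 0 1.5 0 0 0\n0 0 0.5 0 0 0")

```text
t: 7.32
ee_pos: [558.0, 15.5, 110.5]
orientation: [3.102, -0.489, -0.007]
ft_force: [-0.5, 0.2, 0.2]
width: 34.0
grasp_force: 0.0
```

>>> inch_along(increments="0 0 0 0 0 0\n0 0 0 0 0 0\n0 0 0 0 0 0\n0 0 0 0 0 0\n0 0 0 0 0 0", finger_gap=5)

```text
t: 7.73
ee_pos: [560.8, 15.8, 114.7]
orientation: [-3.102, 0.494, -0.004]
ft_force: [1.4, 4.2, 0.4]
width: 15.3
grasp_force: 30.0
```

>>> inch_along(increments="0 0 0 0 0 0\n0 0 0 0 0 0")

```text
t: 7.9
ee_pos: [560.7, 15.8, 114.4]
orientation: [-3.101, 0.495, -0.003]
ft_force: [1.7, 6.2, 2.3]
width: 15.1
grasp_force: 30.0
```

>>> inch_along(increments="0 0.61 -1.2 0 0 0\n0 0.69 -1.16 0 0 0\n0 0.74 -1.12 0 0 0\n0 0.81 -1.09 0 0 0\n0 0.87 -1.03 0 0 0")

```text
t: 8.32
ee_pos: [547.6, -21.0, 170.6]
orientation: [3.102, -0.495, -0.001]
ft_force: [-1.2, 0.7, -3.7]
width: 15.0
grasp_force: 30.0
```

To row units: 10.8 mm is 1.08, 10.3 mm is 1.03.

>>> inch_along(increments="0 0.93 -0.98 0 0 0\n0 0.97 -0.93 0 0 0\n0 1.03 -0.87 0 0 0\n0 1.08 -0.81 0 0 0\n0 0 0 0 0 0")

```text
t: 8.73
ee_pos: [536.1, -59.9, 207.4]
orientation: [3.102, -0.497, 0.004]
ft_force: [-1.1, 4.0, 1.4]
width: 15.2
grasp_force: 30.0
```

To row units: 12.6 mm is 1.26, 12.3 mm is 1.23.

>>> inch_along(increments="0 1.12 -0.75 0 0 0\n0 1.16 -0.69 0 0 0\n0 1.2 -0.61 0 0 0\n0 1.23 -0.56 0 0 0\n0 1.26 -0.48 0 0 0")

```text
t: 9.15
ee_pos: [517.0, -114.6, 237.2]
orientation: [-3.101, 0.494, 0.0]
ft_force: [-3.4, 4.1, 3.8]
width: 15.3
grasp_force: 30.0
```

>>> inch_along(increments="0 1.28 -0.41 0 0 0\n0 1.31 -0.34 0 0 0\n0 1.32 -0.26 0 0 0\n0 1.34 -0.19 0 0 0\n0 0 0 0 0 0")

```text
t: 9.57
ee_pos: [500.4, -166.3, 249.7]
orientation: [3.102, -0.496, 0.0]
ft_force: [-5.5, 3.3, 11.3]
width: 15.1
grasp_force: 30.0
```

```bash
python3 - <<'E'
from h import *
T=cam("top");S=cam("side")
o=ctrl.get_obs();print(o["ee_pos"],o["ft_force"],o["moment"])
cv2.imwrite("pics/s4.png",np.hstack([cv2.resize(d[:,:,::-1],(400,400),interpolation=cv2.INTER_CUBIC) for d in (T["img"][165:260,345:440],S["img"][100:200,280:380])]))
for th in (0,.12):
  W=stand([491,-189],1.25,th,[[0,0,250],[-20-105*np.sin(2.25),0,92+105*np.cos(2.25)],[0,85,10],[0,-85,10]])
  print(((proj(S,W)-[280,100])*4+[400,0]).round())
E
```

```text
[ 500.49558305 -165.29554902  249.38211605] [-5.28521117  3.68070307 10.96930516] [ 0.9341052   0.88367747 -0.0162246 ]
[[717.  99.]
 [752. 249.]
 [768. 357.]
 [616. 278.]]
[[697. 116.]
 [752. 241.]
 [768. 357.]
 [616. 278.]]
```

View pics/s4.png

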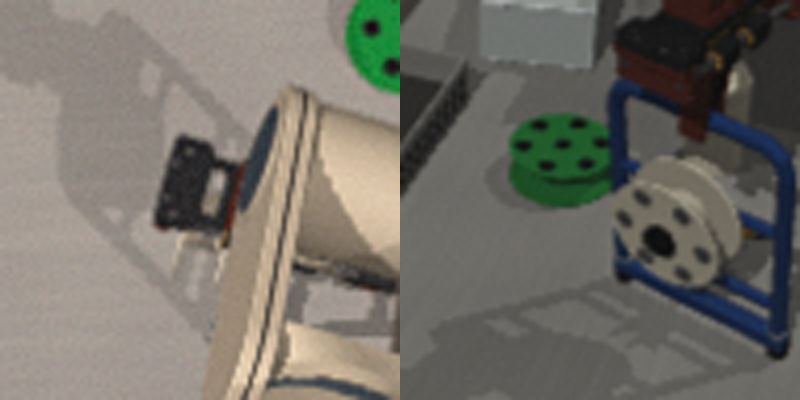

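Side half: the stand is nearly upright and gripped by its rail. The feet are at about (625,277) and (777,350), some 2 px from the original spot because they rolled back. I'll measure the lean.

Run:
```python
from h import *
S=cam("side");g=S["img"].max(2)
P=[]
for c in((280+225/4,100+277/4),(280+377/4,100+350/4)):
    x0,y0=int(c[0])-5,int(c[1])-5
    w=g[y0:y0+11,x0:x0+11];m=(w<45).astype(np.uint8)
    n,l,st,ce=cv2.connectedComponentsWithStats(m)
    k=1+np.argmax(st[1:,4]); px=ce[k]+[x0,y0]
    P.append(ray(S,px,10)); print(c,px,st[k],P[-1].round(1))
    print(w)
o=ctrl.get_obs()
m=(P[0]+P[1])/2; f=np.array([.312,.95,0]);print("mid",m,"rail fwd of feet",(o["ee_pos"]-m)@f, np.linalg.norm(P[0]-P[1]))
```

```text
(336.25, 169.25) [335.5 168.5] [3 4 4 2 6] [ 568.3 -223.5   10. ]
[[113 113  86  73  67  66  77  80  75  58  49]
 [112 113  80  69  72  75  84  83  77  80  72]
 [113 114  79  59  61  67  81  85  85  85  94]
 [114 113  79  50  51  58  62  69  77  85  84]
 [112 112  77  36  31  39  51  56  61  69  78]
 [ 98  99  89  47  20  20  29  49  52  55  59]
 [ 94  92  94  71  50  45  65  94  77  64  55]
 [ 91  92  96  91  86  85  94 105 107 102  78]
 [ 91  92  93  94  96  94  92  97 102 112 107]
 [ 96  93  93  91  92  93  90  95  96  99 100]
 [106 108  98  94  91  91  93  94  95  94  93]]
(374.25, 187.5) [374.28571429 187.57142857] [ 3  3  5  5 14] [ 404.5 -174.    10. ]
[[ 82  86  86  63  52  56  53  62  69  98 111]
 [ 62  72  75  71  63  58  70  67  63 101 114]
 [ 53  57  61  66  75  79  73  55  61 101 113]
 [ 66  58  54  58  66  72  58  42  62 107 113]
 [103  87  56  52  55  64  50  33  63 104 113]
 [116 111  73  36  40  61  42  30  89 111 113]
 [ 99  98  69  31  21  30  21  39 100 111 112]
 [ 94  95  88  70  41  32  41  83 109 112 110]
 [ 94  91  94  93  87  93  98 109 112 109 108]
 [ 90  91  93 103 107 112 110 111 110 110 109]
 [ 92 101 107 109 110 110 110 110 110 107 107]]
mid [ 486.41029841 -198.71898098   10.        ] rail fwd of feet 36.37180131589651 171.14998702261747
```

>>> inch_along(increments="0 1 -0.1 0 0 0\n0 1 -0.07 0 0 0\n0 1 -0.03 0 0 0\n0 0.5 0 0 0 0\n0 0 0 0 0 0")

```text
t: 10.13
ee_pos: [489.4, -199.1, 251.4]
orientation: [3.101, -0.495, -0.001]
ft_force: [-5.7, 3.0, 10.7]
width: 15.6
grasp_force: 30.0
```

>>> inch_along(increments="0 0 0 0 0 0\n0 0 0 0 0 0\n0 0 0 0 0 0\n0 0 0 0 0 0\n0 0 0 0 0 0")

```text
t: 10.55
ee_pos: [489.7, -198.4, 251.4]
orientation: [3.102, -0.494, -0.001]
ft_force: [-5.9, 2.3, 11.9]
width: 15.0
grasp_force: 30.0
```

Run:
```python
from h import *
T=cam("top");S=cam("side");g=S["img"].max(2)
o=ctrl.get_obs();print(o["ee_pos"],o["ft_force"])
P=[]
for c in((335,168),(374,187)):
    x0,y0=int(c[0])-6,int(c[1])-6
    w=g[y0:y0+13,x0:x0+13];n,l,st,ce=cv2.connectedComponentsWithStats((w<45).astype(np.uint8))
    k=1+np.argmax(st[1:,4]);px=ce[k]+[x0,y0];P.append(ray(S,px,8));print(px,st[k],P[-1].round(1))
m=(P[0]+P[1])/2;f=np.array([.312,.95,0]);print("mid",m,(o["ee_pos"]-m)@f)
cv2.imwrite("pics/s5.png",cv2.resize(S["img"][100:200,280:400,::-1],None,fx=6,fy=6,interpolation=cv2.INTER_CUBIC))
for th in (-.08,0,.08):
  W=stand(m,1.25,th,[[0,85,240],[0,-85,240],[-20-105*np.sin(2.25),0,92+105*np.cos(2.25)],[65,0,155],[0,85,10],[0,-85,10]])
  print(((proj(S,W)-[280,100])*6).round().tolist())
```

```text
[ 489.6807792  -198.38201413  251.36896594] [-5.0156877   3.00887578 10.74802899]
[335.88888889 168.33333333] [5 5 5 3 9] [ 567.8 -227.2    8. ]
[374.5 187.2] [ 5  5  4  3 10] [ 404.5 -178.4    8. ]
mid [ 486.18260342 -202.8059058     8.        ] 5.294127928655754
[[638.0, 196.0], [383.0, 83.0], [540.0, 372.0], [421.0, 312.0], [565.0, 523.0], [338.0, 406.0]]
[[621.0, 210.0], [364.0, 96.0], [541.0, 363.0], [408.0, 329.0], [565.0, 523.0], [338.0, 406.0]]
[[602.0, 227.0], [345.0, 111.0], [541.0, 354.0], [396.0, 347.0], [565.0, 523.0], [338.0, 406.0]]
```

View pics/s5.png

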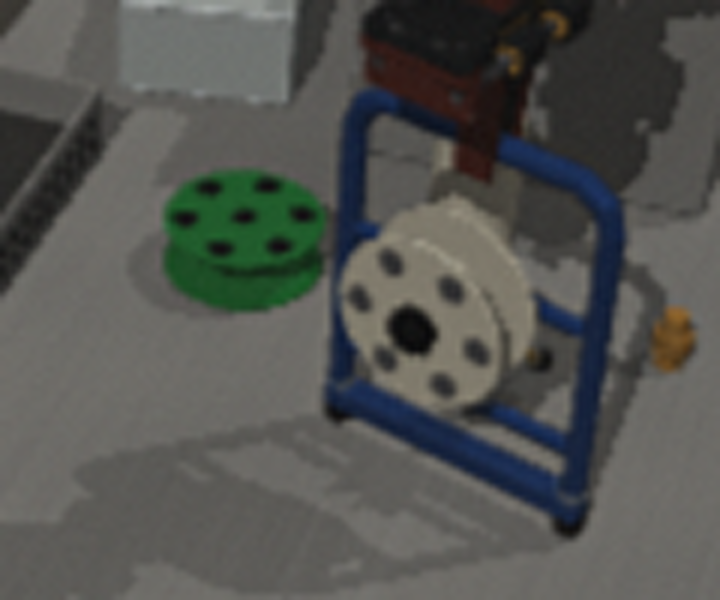

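The stand is upright: the nut is at (411,330), against (408,329) predicted for zero lean. The kickstand foot at (541,357) is clear of the bench, and about 11 N of pressure holds the feet down. Handing in.

```bash
python3 -c "
from workcell import ctrl
print(ctrl.close_job())"
```

```text
the job is handed in; nothing more can be done
None
```

I snapped the kickstand down onto its stop, tipped the stand up onto its feet, and handed the job in at about 10.7 s with the top rail still gripped (30 N); the judge's result was not shown. In the last picture the stand looked upright to within a few hundredths of a radian with the kickstand's foot clear of the bench, and I steered clear of everything else.

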